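Draw a gas filter and show its screen to the inspection camera

TASK

Open the small filter column: take its black cap off and lay it, rim down, in the large round pocket of the grey tray. Then draw the filter cartridge out by its tab and finish holding it still in the air before the inspection camera, the screen at its bottom end facing the lens squarely, centred on it and 60 mm away; do not let go of it. Do not bump the camera, and leave the other things on the bench where they are.

Things in the scene. Friction and masses are not known exactly. Their poses are not given: they have to be found in the camera images.
- column: small filter column fixed to the bench, upright: square aluminium foot 100 x 100 x 20 mm, clear tube 56 mm outside and 46 mm inside, rim 130 mm above the bench; a black collar (72 mm across, its top 20 mm below the rim) carries the cap. Origin: centre of the foot's underside, z up. Stands on the left or the right of the bench
- cap_center (a point): centre, half-way up, of the loose black top-hat cap over the column's mouth: 70 mm tall, 50 to 100 g; skirt 68 mm across from the rim (open end) to 32 mm above it, then a narrower closed turret 44 mm across from 32 to 70 mm, the place to grip. It hides the cartridge's tab: lift it straight up by 70 mm or more. z points from rim to turret
- cap: the same cap; origin at the centre of its rim, 35 mm below cap_center
- tray: grey plastic parts tray fixed to the bench, 100 x 190 x 18 mm, with two round pockets 10 mm deep along its long (y) axis: a large one (73 mm) at y = +35 mm and a small one (41 mm) at y = -55 mm. Origin: centre of its underside. On the side of the bench opposite the column
- pocket (a point): centre of the floor of the tray's large pocket, 8 mm above the bench (10 mm below the tray's top); pocket 73 mm wide
- cartridge_center (a point): point half-way along the loose steel filter cartridge (119 mm long, 130 to 240 g) hanging upright in the column by its flange, 2 to 3 mm play, lifts straight out. From the screen end along +z: body 40 mm across, 80 mm long; flange 50 mm across, 5 mm thick, on the column's rim; flat tab 34 mm tall, 12 mm thick (x), 30 mm wide (y), spanning 25.5 to 59.5 mm above this point
- cartridge_screen (a point): centre of the cartridge's bottom end face, a dark round screen 33 mm across; 59.5 mm from cartridge_center along -z
- cartridge: the same cartridge; origin at cartridge_screen
- lens (a point): centre of the front of the inspection camera's lens, 78 mm above the bench; z is the line of sight, pointing out of the lens: 60 degrees above level (30 from vertical), leaning towards the robot
- camera_stand: the inspection camera, a white head 56 mm wide with a black round lens barrel 42 mm across, between two cheeks on a dark 110 x 90 mm foot fixed to the bench. Origin at the bench straight below the lens front; the lens looks up and to this frame's -x
- spray_bottle: bystander: white spray bottle, 72 mm across, 180 mm tall; origin at its underside
- jar: bystander: glass jar, 60 mm across, 90 mm tall; origin at its underside
- wrench: bystander: steel wrench 150 mm long, lying flat
- fitting: bystander: brass fitting, 26 mm across, 34 mm tall; origin at its underside
Not all that is in view belongs to the job. Leave any turquoise look-alike of the cap alone.

How it is judged:
On the way, in this order (a step that is already met when the one before it is completed fails the run):
1. the cap lies rim down, let go, in the tray's large pocket, while the cartridge is still in the column (horizontal distance between cap_center and pocket below 0.006 m and z of cap_center in the frame of pocket between 0.03 and 0.04 m and angle between cap_center's own z axis and vertical below 0.1 rad and contact force between cap and the fingers below 0.1 N and distance of cartridge_center from where it was at the start of the episode below 0.03 m), for 0.3 s.
2. the cartridge has been drawn out of the column (z of cartridge_screen in the frame of column above 0.132 m and contact force between cartridge and the fingers above 0.5 N), for 0.1 s.
At the end, for the whole second after the job is handed in: Cap rim down in the large pocket (within 6 mm, tilt under 0.1 rad), released; fingers hold the cartridge still in the air, touching nothing else, screen 45 to 75 mm before the lens, within 15 mm of the lens axis each way, axes within 0.2 rad (horizontal distance between cap_center and pocket below 0.006 m and z of cap_center in the frame of pocket between 0.03 and 0.04 m and angle between cap_center's own z axis and vertical below 0.1 rad and contact force between cap and the fingers below 0.1 N and x of cartridge_screen in the frame of lens between -0.015 and 0.015 m and y of cartridge_screen in the frame of lens between -0.015 and 0.015 m and z of cartridge_screen in the frame of lens between 0.045 and 0.075 m and angle between the z axis of cartridge_center and the z axis of lens, either way round below 0.2 rad and z of cartridge_center in the frame of lens above 0.09 m and contact force between cartridge and the fingers above 0.5 N and contact force between cartridge and column below 0.2 N and contact force between cartridge and tray below 0.2 N and contact force between cartridge and camera_stand below 0.2 N and contact force between cartridge and cap below 0.2 N and linear speed of cartridge below 0.03 m/s and angular speed of cartridge below 0.2 rad/s); the arm keeps its last pose, push and grip.
It fails at once if the camera is bumped (over 2 N) (contact force between camera_stand and anything else above 2 N).
It fails at once if the spray bottle is moved by more than 30 mm (distance of spray_bottle from where it was at the start of the episode above 0.03 m).
It fails at once if the jar is moved by more than 30 mm (distance of jar from where it was at the start of the episode above 0.03 m).
It fails at once if the wrench is moved by more than 30 mm (distance of wrench from where it was at the start of the episode above 0.03 m).
It fails at once if the fitting is moved by more than 30 mm (distance of fitting from where it was at the start of the episode above 0.03 m).
It also fails if it takes over 61 s, if anything falls off the work surface, if the arm or the gripper's body presses on something with over 40 N, if the wrist force passes 120 N, or if a joint passes its speed limit or range.

ROBOT

A 7-joint arm with a two-finger parallel gripper is mounted at the origin on the work surface. World frame = base frame: x ahead of the robot, y to its left, z up, the work surface at z = 0. Lengths are in m, angles in rad, forces in N, time in s.
With the tool pointing down it reaches from about 0.425 to 0.925 m from the base axis. Payload 6.8 kg.
Tool frame: the origin (TCP) lies on the front face of the gripper's body, between the roots of the fingers; the fingertips stand 73 mm ahead of it and the grasp point (between the pads) lies 54 mm ahead of it; z points along the fingers, y is the line along which they close (so a half turn about z gives the same grasp; the last joint's range is limited). The gripper opens to 85 mm and grips with 20 to 120 N. Pads are 22 mm wide; open, the fingers measure 114 mm over their backs; the gripper's body (76 mm by 85 mm) begins 54 mm behind the grasp point. The pads swing forward as they close: fully open they stand 13 mm farther back than shut.
Start: joints at [-1.417, 0.477, 0.022, 1.555, -0.011, 1.109, -0.083], TCP at [0.175, 0.652, 0.304] pointing down, gripper open.
Joint ranges: [-2.96, 2.96], [-0.34, 2.1], [-1.41, 1.46], [0.24, 2.44], [-1.37, 4.51], [0.17, 1.92], [-2.96, 2.96]. Speed limits (rad/s): [2.39, 2.39, 3.14, 3.14, 3.14, 3.14, 3.14].

INTERFACE

Orientations are given as a unit quaternion [w, x, y, z].
In Python, from station import bot, optics gives the robot as it stands.
- The arm moves only by the tool drive_tool, never from a script. Its argument "deltas" is a list of rows, each an object with "gripper": the closure in counts, from 0 (fully open) to 255 (shut); "offset": the shift along the tool's x, y, z in units of 1000 mm (1.0 is 1000 mm), a list of three; "angular": the turn, a rotation vector about the tool's x, y, z in units of 45 degrees (1.0 is 45 degrees), a list of three. In form: [{"gripper": gripper, "offset": [dx, dy, dz], "angular": [rx, ry, rz]}, ...]. A call has 1 to 5 rows; each row is the pose to reach, as a shift and turn from the pose commanded when the call began, along the tool's axes at that moment; what a row does not reach only later rows make up. A row lasts 1/10 s, in which the tool goes at most 50 mm and 8.59 degrees, less where a joint would pass 70% of its speed; a pose out of reach is approached as far as the arm can. A call with a number of a shift or a turn outside -1 to 1 is refused whole. A call with a gripper value outside its range is refused whole. The fingers move at their own pace and stop on an object; "grip_force" is the grip in N (left out, the last holds). Time passes only in rows, so rows that repeat a pose let the fingers close. It gives the time, the measured TCP pose, the force, the opening and the grip force at its end, in the units of the state.
- bot.get_obs(): the state, without advancing time (a new reading comes with each control period).
- optics.read_camera(name): name is "side" or "top"; returns the picture (480x640x3 uint8, blue, green, red); there is no depth.
- optics.camera_model(name): a dict with "fx", "fy", "cx", "cy" (pixels), "cam_to_world" (4x4, takes a point from camera to world coordinates). Camera axes: x right, y up, looking along -z (the intrinsics and any distortion apply to the point x, -y, -z); pixel columns grow to the right and rows downward; lengths in m; the calibration is good to about 2 mm. A picture is of the moment at which its call begins. camera_model takes no time and is no camera call.
- bot.hand_in(): hands the job in; it is judged then, once.
The state is a dict: "t": time; "q": joint angles; "joint_vel": joint speeds; "joint_torque": joint torques, N m; "eef_pos": TCP position; "tool_rot": TCP orientation; "contact_force": force on the tool from outside, world axes, zero at the start; "torque": the same for the moment, N m; "gripper_width": opening from 0.0 (shut) to 1.0 (fully open); "grasp_force": force on a finger pad.
Only numpy, scipy, OpenCV 4.12 (cv2) and the standard library are available. Lean on these libraries where they do the work, as an engineer would, in place of code of your own. Each camera call takes 0.05 s, during which the arm holds its last target. There are 200 camera calls.

## Working session

There is one attempt and no reset: what is moved stays moved. The work goes in short steps, Python scripts to look and compute and a tool call to move; the robot and the scene stay as the last step left them, time stands still between calls to the robot, and variables do not carry over. Pictures are saved under pics/ and viewed, at most 10 in all, crops included, and the job is handed in when it is done.

Besides the shell and the picture viewer there is one more tool, called by a JSON object that holds its "method" and its "body". drive_tool: Moves the arm, as the interface text tells. Its arguments: {"type":"object","properties":{"deltas":{"type":"array"},"grip_force":{"type":"number"}},"required":["deltas"]}

```bash
mkdir -p pics; python3 - <<'E'
from station import bot, optics
import cv2,numpy as np
o=bot.get_obs(); print(o['t'],o['eef_pos'],o['tool_rot'],o['gripper_width'])
for n in('side','top'):
    cv2.imwrite(f'pics/{n}0.png',optics.read_camera(n)); m=optics.camera_model(n); print(n,{k:(np.round(v,4).tolist()) for k,v in m.items()})
E
```

```text
0.0 [0.17458682 0.65153411 0.30290713] [-4.98692355e-05  1.30516919e-01  9.91445637e-01 -9.38725648e-04] 0.995979828536302
side {'fx': 551.6658, 'fy': 551.6658, 'cx': 324.4459, 'cy': 238.8721, 'cam_to_world': [[0.9716, 0.1167, -0.2056, 0.3721], [-0.2364, 0.5048, -0.8303, -0.8041], [0.0069, 0.8553, 0.518, 0.6217], [0.0, 0.0, 0.0, 1.0]]}
top {'fx': 478.0858, 'fy': 478.0858, 'cx': 319.0564, 'cy': 234.9485, 'cam_to_world': [[-0.0107, 0.9972, -0.0741, 0.5128], [-0.9999, -0.0107, -0.0003, 0.0117], [-0.0011, 0.0741, 0.9972, 1.0575], [0.0, 0.0, 0.0, 1.0]]}
```

View pics/side0.png

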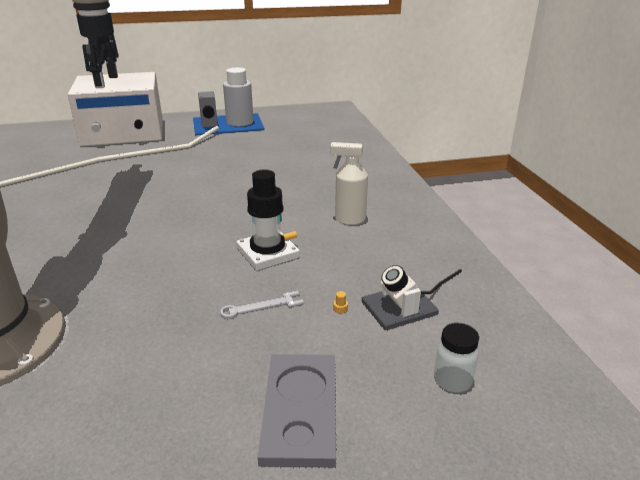

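View pics/top0.png

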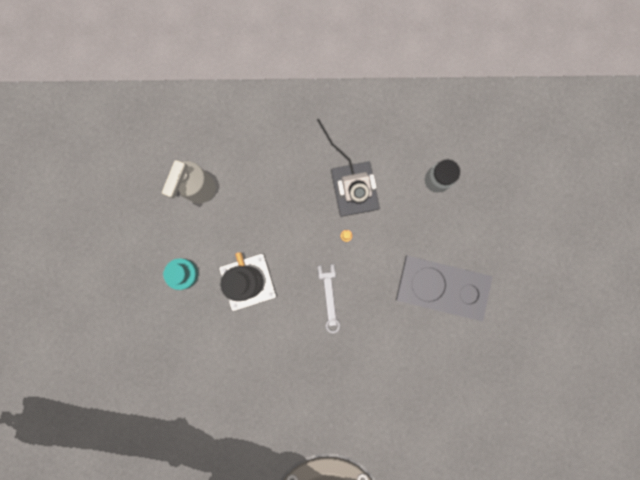

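The side view shows the column around (266,215), tray (300,405) and camera (397,290). In the top view the column foot is at (247,282) with the cap turret at about (240,283), the tray at (445,288), pocket (429,284), lens (360,191), and the turquoise decoy at (180,274). Next I measure with masks.

```bash
cat >h.py <<'E'
from station import bot, optics
import cv2,numpy as np
from scipy.spatial.transform import Rotation as R
M={n:optics.camera_model(n) for n in('side','top')}
def ray(n,p):
    m=M[n];T=np.array(m['cam_to_world']);d=T[:3,:3]@[(p[0]-m['cx'])/m['fx'],-(p[1]-m['cy'])/m['fy'],-1]
    return T[:3,3],d/np.linalg.norm(d)
def plane(n,p,z):
    o,d=ray(n,p);return o+d*(z-o[2])/d[2]
def tri(ps,pt):
    o1,d1=ray('side',ps);o2,d2=ray('top',pt)
    s=np.linalg.lstsq(np.c_[d1,-d2],o2-o1,rcond=None)[0];a,b=o1+d1*s[0],o2+d2*s[1]
    return (a+b)/2,np.linalg.norm(a-b)
def proj(n,P):
    m=M[n];T=np.linalg.inv(np.array(m['cam_to_world']));c=T[:3,:3]@P+T[:3,3]
    return np.array([m['cx']-m['fx']*c[0]/c[2],m['cy']+m['fy']*c[1]/c[2]])
def big(mask):
    c,_=cv2.findContours(mask.astype(np.uint8),cv2.RETR_EXTERNAL,cv2.CHAIN_APPROX_NONE);return max(c,key=cv2.contourArea)
E
python3 - <<'E'
from h import *
t=cv2.imread('pics/top0.png');s=cv2.imread('pics/side0.png')
def reg(im,x0,y0,x1,y1,f):
    m=np.zeros(im.shape[:2],bool);m[y0:y1,x0:x1]=f(im[y0:y1,x0:x1].astype(int));return m
def rect(c,z,n='top'):
    b=cv2.boxPoints(cv2.minAreaRect(cv2.convexHull(c)));W=np.array([plane(n,p,z)[:2] for p in b]);e=W[1]-W[0];f=W[2]-W[1]
    print(' rect c',W.mean(0).round(4),'sides',np.linalg.norm(e).round(4),np.linalg.norm(f).round(4),'dirs deg',np.degrees(np.arctan2([e[1],f[1]],[e[0],f[0]])).round(1))
c=big(reg(t,205,245,290,320,lambda a:a.min(2)>190));print('foot');rect(c,.02);foot=c
c=big(reg(t,205,245,290,320,lambda a:a.max(2)<75));print('cap blob',cv2.boundingRect(c),cv2.minEnclosingCircle(c));cap=c
c=big(reg(t,310,150,395,225,lambda a:a.max(2)<85));print('camfoot');rect(c,.012);cf=c
# tray: bluish grey darker than bench
print('tray px',t[290,450],'bench',t[340,450],t[250,380], 'side',s[450,280],s[450,200])
V=np.zeros((600,800,3),np.uint8)
for i,(im,x,y,w) in enumerate([(t,205,245,80),(t,315,150,80),(t,395,250,100),(s,225,165,100),(s,360,250,80),(s,255,345,100)]):
    h=w*9//8; q=cv2.resize(im[y:y+h,x:x+w],(266,299),interpolation=cv2.INTER_CUBIC);V[(i//3)*300:(i//3)*300+299,(i%3)*266:(i%3)*266+266]=q
cv2.imwrite('pics/c0.png',V)
E
```

```text
foot
 rect c [0.4899 0.1688] sides 0.1004 0.0993 dirs deg [ -72.8 -162.4]
cap blob (242, 267, 21, 31) ((246.95945739746094, 281.60809326171875), 15.427132606506348)
camfoot
 rect c [ 0.7558 -0.0517] sides 0.0109 0.0603 dirs deg [ -59.7 -150.6]
tray px [146 142 147] bench [145 150 155] [152 156 162] side [136 131 134] [142 146 151]
```

View pics/c0.png

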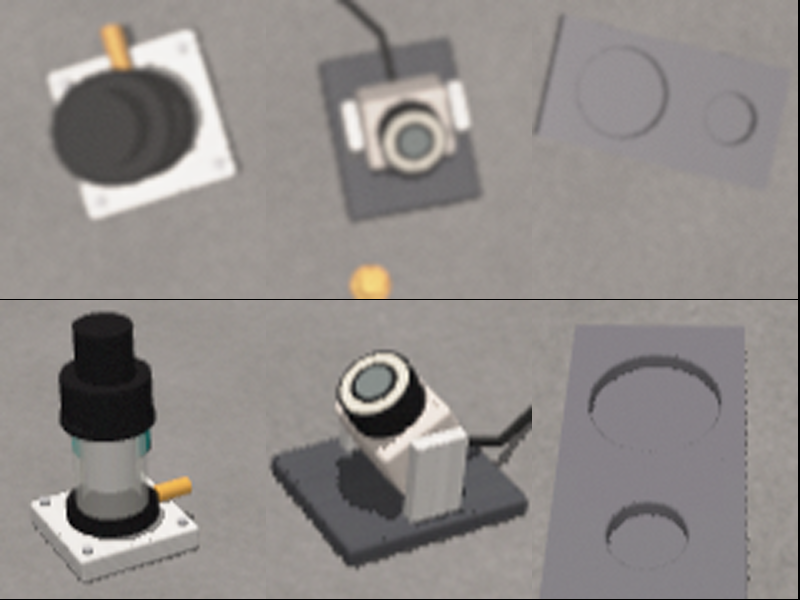

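The crops show the foot, lens ring (top about (359.5,192), side about (393,275)) and pocket rim (top about (428.8,284.8), side about (301,384)) clearly.

```bash
python3 - <<'E'
from h import *
t=cv2.imread('pics/top0.png');s=cv2.imread('pics/side0.png')
def rect(c,z,n):
    W=np.array([plane(n,p[0],z)[:2] for p in cv2.convexHull(c)]).astype(np.float32)
    (x,y),(w,h),a=cv2.minAreaRect(W);print(n,'rect',np.round([x,y,w,h,a],4))
def bl(a,k): 
    a=cv2.GaussianBlur(a,(0,0),1.5).astype(int);return a[...,0]-a[...,1]>k
for n,im,(x0,y0,x1,y1) in(('top',t,(385,240,505,335)),('side',s,(240,340,355,475))):
    m=np.zeros((480,640),np.uint8);m[y0:y1,x0:x1]=bl(im,0)[y0:y1,x0:x1];m=cv2.morphologyEx(m,cv2.MORPH_OPEN,np.ones((5,5)))
    rect(big(m),.018,n)
for n,im,(x0,y0,x1,y1) in(('top',t,(325,155,390,222)),('side',s,(355,280,445,330))):
    m=np.zeros((480,640),np.uint8);a=im.astype(int);m[y0:y1,x0:x1]=(a.max(2)<105)[y0:y1,x0:x1];m=cv2.morphologyEx(m,cv2.MORPH_OPEN,np.ones((5,5)));rect(big(m),.012,n)
print('pocket',plane('top',(428.8,284.8),.018),plane('side',(301.1,383.7),.018))
L=tri((392.8,275),(359.5,192.1));print('lens',L,plane('top',(359.5,192.1),.078),plane('side',(392.8,275),.078))
# lens glass & ring by mask
for n,im,(x0,y0,x1,y1) in(('top',t,(345,178,374,208)),('side',s,(378,262,410,292))):
    a=im[y0:y1,x0:x1].astype(int);b=((a[...,2]-a[...,0]<8)&(a.max(2)>80)&(a.max(2)<165)).astype(np.uint8)
    k,l,st,ce=cv2.connectedComponentsWithStats(b);i=1+st[1:,4].argmax();print(n,st[i],ce[i]+[x0,y0])
# cap turret top circle in side
m=np.zeros((480,640),bool);m[165:220,240:290]=(s.max(2)<70)[165:220,240:290];r=[np.flatnonzero(m[y]) for y in range(480)]
for y in (176,180,184,188,195,200,205,208):print(y,r[y].min(),r[y].max(),end=' | ')
print('\ncap expected axis px side',proj('side',np.array([.4899,.1688,.18])),proj('side',np.array([.4899,.1688,.12])),'top',proj('top',np.array([.4899,.1688,.18])))
E
```

```text
top rect [ 0.472  -0.2569  0.19    0.0985 75.8532]
side rect [ 0.4713 -0.2659  0.2026  0.1007 76.0552]Traceback (most recent call last):
  File "<stdin>", line 12, in <module>
  File "h.py", line 18, in big
    c,_=cv2.findContours(mask.astype(np.uint8),cv2.RETR_EXTERNAL,cv2.CHAIN_APPROX_NONE);return max(c,key=cv2.contourArea)
                                                                                               ~~~^^^^^^^^^^^^^^^^^^^^^^^
ValueError: max() iterable argument is empty
```

```bash
python3 - <<'E'
from h import *
t=cv2.imread('pics/top0.png');s=cv2.imread('pics/side0.png')
def rect(c,z,n):
    W=np.array([plane(n,p[0],z)[:2] for p in cv2.convexHull(c)]).astype(np.float32)
    (x,y),(w,h),a=cv2.minAreaRect(W);print(n,'rect',np.round([x,y,w,h,a],4))
print(t[205,345],t[200,345],s[310,385])
for n,im,(x0,y0,x1,y1),th in(('top',t,(325,155,390,222),125),('side',s,(355,280,445,330),90)):
    m=np.zeros((480,640),np.uint8);a=im.astype(int);m[y0:y1,x0:x1]=(a.max(2)<th)[y0:y1,x0:x1];m=cv2.morphologyEx(m,cv2.MORPH_OPEN,np.ones((5,5)))
    if m.any(): rect(big(m),.012,n)
print('pocket',plane('top',(428.8,284.8),.018),plane('side',(301.1,383.7),.018))
print('lens',tri((392.8,275),(359.5,192.1)),plane('top',(359.5,192.1),.078),plane('side',(392.8,275),.078))
for n,im,(x0,y0,x1,y1) in(('top',t,(345,178,374,208)),('side',s,(378,262,410,292))):
    a=im[y0:y1,x0:x1].astype(int);b=((a[...,2]-a[...,0]<8)&(a.max(2)>80)&(a.max(2)<165)).astype(np.uint8)
    k,l,st,ce=cv2.connectedComponentsWithStats(b);i=1+st[1:,4].argmax();print(n,st[i],ce[i]+[x0,y0])
m=np.zeros((480,640),bool);m[165:220,240:290]=(s.max(2)<70)[165:220,240:290];r=[np.flatnonzero(m[y]) for y in range(480)]
for y in (176,180,184,188,195,200,205,208):print(y,r[y].min(),r[y].max(),end=' | ')
print('\ncap axis px side',proj('side',np.array([.4899,.1688,.18])),proj('side',np.array([.4899,.1688,.12])),'top',proj('top',np.array([.4899,.1688,.18])))
o=bot.get_obs();print(o['eef_pos'],R.from_quat(o['tool_rot'],scalar_first=True).as_matrix().round(4))
E
```

```text
[112 109 111] [112 113 117] [55 53 54]
top rect [ 0.6555 -0.0737  0.0411  0.0905  2.6787]
side rect [ 6.75200e-01 -7.68000e-02  5.11000e-02  3.18000e-02  7.12266e+01]
pocket [ 0.47936784 -0.22424495  0.018     ] [ 0.48093047 -0.22893378  0.018     ]
lens (array([ 0.67452907, -0.07299546,  0.07602121]), np.float64(0.0013846051743696094)) [ 0.67352714 -0.07263421  0.078     ] [ 0.67415533 -0.07566164  0.078     ]
top [  0  12  29  18 235] [361.13617021 202.87234043]
side [ 9  7 11 11 87] [391.86206897 274.08045977]
176 253 274 | 180 253 274 | 184 253 274 | 188 251 279 | 195 247 281 | 200 248 281 | 205 248 282 | 208 248 282 | 
cap axis px side [262.78960564 172.82556706] [264.33541631 200.63312033] top [233.70157823 283.95195983]
[0.17458966 0.65159215 0.30299979] [[-9.659e-01  2.588e-01 -3.000e-04]
 [ 2.588e-01  9.659e-01 -1.700e-03]
 [-1.000e-04 -1.700e-03 -1.000e+00]]
```

{"method": "drive_tool", "body": {"deltas": [{"gripper": 0, "offset": [-0.037, -0.033, 0], "angular": [0, 0, 0]}, {"gripper": 0, "offset": [-0.074, -0.066, 0], "angular": [0, 0, 0]}, {"gripper": 0, "offset": [-0.111, -0.099, 0], "angular": [0, 0, 0]}, {"gripper": 0, "offset": [-0.148, -0.132, 0], "angular": [0, 0, 0]}, {"gripper": 0, "offset": [-0.185, -0.165, 0], "angular": [0, 0, 0]}]}}

```text
t: 0.6
eef_pos: [0.3114, 0.4427, 0.3036]
tool_rot: [-0.0, 0.131, 0.991, -0.0]
contact_force: [1.3, 0.2, 0.0]
gripper_width: 1.0
grasp_force: 0.0
```

{"method": "drive_tool", "body": {"deltas": [{"gripper": 0, "offset": [-0.037, -0.033, 0], "angular": [0, 0, 0]}, {"gripper": 0, "offset": [-0.074, -0.066, 0], "angular": [0, 0, 0]}, {"gripper": 0, "offset": [-0.111, -0.099, 0], "angular": [0, 0, 0]}, {"gripper": 0, "offset": [-0.148, -0.132, 0], "angular": [0, 0, 0]}, {"gripper": 0, "offset": [-0.185, -0.165, 0], "angular": [0, 0, 0]}]}}

```text
t: 1.1
eef_pos: [0.4473, 0.2355, 0.3038]
tool_rot: [-0.0, 0.13, 0.991, 0.0]
contact_force: [1.0, -0.1, -1.0]
gripper_width: 0.999
grasp_force: 0.0
```

{"method": "drive_tool", "body": {"deltas": [{"gripper": 0, "offset": [-0.03, -0.027, 0], "angular": [0, 0, 0]}, {"gripper": 0, "offset": [-0.06, -0.0546, 0], "angular": [0, 0, 0]}, {"gripper": 0, "offset": [-0.06, -0.0546, 0], "angular": [0, 0, 0]}, {"gripper": 0, "offset": [-0.06, -0.0546, 0], "angular": [0, 0, 0]}]}}

```text
t: 1.5
eef_pos: [0.4906, 0.1684, 0.3036]
tool_rot: [-0.0, 0.132, 0.991, -0.0]
contact_force: [0.8, 0.2, 0.6]
gripper_width: 1.006
grasp_force: 0.0
```

{"method": "drive_tool", "body": {"deltas": [{"gripper": 0, "offset": [0, 0, 0.03], "angular": [0, 0, 0]}, {"gripper": 0, "offset": [0, 0, 0.06], "angular": [0, 0, 0]}, {"gripper": 0, "offset": [0, 0, 0.086], "angular": [0, 0, 0]}, {"gripper": 255, "offset": [0, 0, 0.086], "angular": [0, 0, 0]}, {"gripper": 255, "offset": [0, 0, 0.086], "angular": [0, 0, 0]}], "grip_force": 40}}

```text
t: 2.0
eef_pos: [0.49, 0.1704, 0.2181]
tool_rot: [-0.0, 0.13, 0.992, -0.0]
contact_force: [0.2, 0.3, 1.1]
gripper_width: 0.691
grasp_force: 0.0
```

{"method": "drive_tool", "body": {"deltas": [{"gripper": 255, "offset": [0, 0, 0], "angular": [0, 0, 0]}, {"gripper": 255, "offset": [0, 0, 0], "angular": [0, 0, 0]}, {"gripper": 255, "offset": [0, 0, 0], "angular": [0, 0, 0]}, {"gripper": 255, "offset": [0, 0, 0], "angular": [0, 0, 0]}, {"gripper": 255, "offset": [0, 0, 0], "angular": [0, 0, 0]}]}}

```text
t: 2.5
eef_pos: [0.4913, 0.17, 0.2195]
tool_rot: [0.001, 0.13, 0.991, 0.001]
contact_force: [-1.5, 1.5, 7.6]
gripper_width: 0.508
grasp_force: 41.3
```

{"method": "drive_tool", "body": {"deltas": [{"gripper": 255, "offset": [0, 0, -0.01], "angular": [0, 0, 0]}, {"gripper": 255, "offset": [0, 0, -0.03], "angular": [0, 0, 0]}, {"gripper": 255, "offset": [0, 0, -0.06], "angular": [0, 0, 0]}, {"gripper": 255, "offset": [0, 0, -0.09], "angular": [0, 0, 0]}, {"gripper": 255, "offset": [0, 0, -0.11], "angular": [0, 0, 0]}]}}

```text
t: 3.0
eef_pos: [0.491, 0.169, 0.3307]
tool_rot: [0.001, 0.131, 0.991, 0.001]
contact_force: [0.6, 0.8, -0.7]
gripper_width: 0.508
grasp_force: 40.9
```

```bash
python3 - <<'E'
from h import *
s=optics.read_camera('side');t=optics.read_camera('top')
cv2.imwrite('pics/s1.png',s);cv2.imwrite('pics/t1.png',t)
V=np.hstack([cv2.resize(s[90:270,190:330],(400,514)),cv2.resize(t[200:360,180:300],(386,514))])
cv2.imwrite('pics/c1.png',V);print(bot.get_obs()['eef_pos'],bot.get_obs()['gripper_width'],bot.get_obs()['q'].round(2))
E
```

```text
[0.49184597 0.1693992  0.33146227] 0.5078608605859614 [-0.7   0.19  0.29  1.91 -0.06  1.04  0.92]
```

View pics/c1.png

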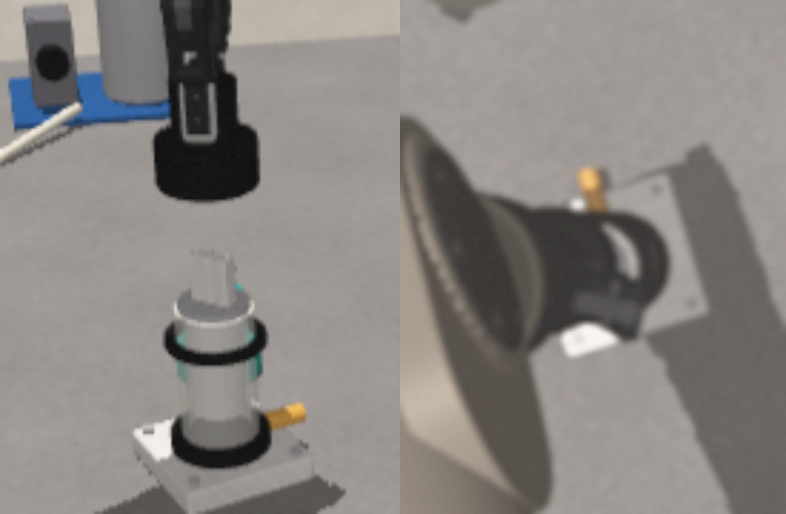

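The cap is held level in the gripper, and the cartridge with its tab is exposed in the column. Carrying it to the tray.

{"method": "drive_tool", "body": {"deltas": [{"gripper": 255, "offset": [-0.009, -0.039, 0], "angular": [0, 0, 0]}, {"gripper": 255, "offset": [-0.018, -0.077, 0], "angular": [0, 0, 0]}, {"gripper": 255, "offset": [-0.027, -0.116, 0], "angular": [0, 0, 0]}, {"gripper": 255, "offset": [-0.036, -0.154, 0], "angular": [0, 0, 0]}, {"gripper": 255, "offset": [-0.045, -0.192, 0], "angular": [0, 0, 0]}]}}

```text
t: 3.6
eef_pos: [0.4834, -0.0296, 0.3273]
tool_rot: [-0.001, 0.131, 0.991, -0.0]
contact_force: [0.4, -0.7, -0.2]
gripper_width: 0.505
grasp_force: 40.9
```

{"method": "drive_tool", "body": {"deltas": [{"gripper": 255, "offset": [-0.009, -0.039, 0.0], "angular": [0, 0, 0]}, {"gripper": 255, "offset": [-0.018, -0.077, 0.0], "angular": [0, 0, 0]}, {"gripper": 255, "offset": [-0.027, -0.116, 0.02], "angular": [0, 0, 0]}, {"gripper": 255, "offset": [-0.036, -0.154, 0.04], "angular": [0, 0, 0]}, {"gripper": 255, "offset": [-0.0457, -0.191, 0.06], "angular": [0, 0, 0]}]}}

```text
t: 4.1
eef_pos: [0.4781, -0.2257, 0.2667]
tool_rot: [-0.0, 0.131, 0.991, 0.0]
contact_force: [0.9, 0.2, -0.9]
gripper_width: 0.506
grasp_force: 40.9
```

{"method": "drive_tool", "body": {"deltas": [{"gripper": 255, "offset": [0, 0, 0.03], "angular": [0, 0, 0]}, {"gripper": 255, "offset": [0, 0, 0.06], "angular": [0, 0, 0]}, {"gripper": 255, "offset": [0, 0, 0.08], "angular": [0, 0, 0]}, {"gripper": 255, "offset": [0, 0, 0.08], "angular": [0, 0, 0]}, {"gripper": 255, "offset": [0, 0, 0.08], "angular": [0, 0, 0]}]}}

```text
t: 4.6
eef_pos: [0.4786, -0.2243, 0.1878]
tool_rot: [-0.001, 0.131, 0.991, -0.0]
contact_force: [-1.1, -0.4, 0.4]
gripper_width: 0.508
grasp_force: 41.0
```

```bash
python3 - <<'E'
from h import *
s=optics.read_camera('side');t=optics.read_camera('top')
cv2.imwrite('pics/s2.png',s);cv2.imwrite('pics/t2.png',t)
# tab: side view crop plus top crop on column, plus cap over tray
V=np.hstack([cv2.resize(s[300:450,240:370],(390,450),interpolation=cv2.INTER_CUBIC),cv2.resize(t[250:325,210:275],(390,450),interpolation=cv2.INTER_CUBIC)])
cv2.imwrite('pics/c2.png',V);o=bot.get_obs();print(o['eef_pos'],o['tool_rot'],o['q'].round(2))
E
```

```text
[ 0.47950459 -0.22449966  0.18897176] [ 8.71739930e-04  1.30560458e-01  9.91439955e-01 -1.47439217e-04] [-0.07  0.42  0.49  2.03 -0.28  0.75  1.9 ]
```

View pics/c2.png

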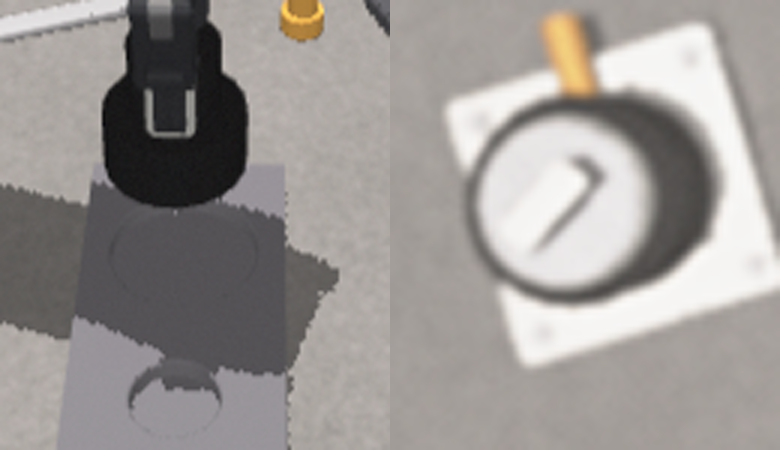

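```bash
python3 - <<'E'
from h import *
P=np.array([.4795,-.2245,.1885-.1090])
th=np.linspace(0,6.283,200)
pr=np.array([proj('side',P+[.034*np.cos(a),.034*np.sin(a),0]) for a in th])
print('rim pred left,right,bottom',pr[:,0].min(),pr[:,0].max(),pr[:,1].max(),'seen 274.3 322.7 369.3')
Q=np.array([.480,-.2240,.018])
pr=np.array([proj('side',Q+[.0365*np.cos(a),.0365*np.sin(a),0]) for a in th])
print('pocket pred',pr[:,0].min(),pr[:,0].max(),pr[:,1].min(),pr[:,1].max())
s=cv2.imread('pics/side0.png')
g=cv2.GaussianBlur(s,(0,0),1)[...,1].astype(int)
print('col 301',[(y,g[y,301]) for y in range(360,412)])
print('row 384',[(x,g[384,x]) for x in list(range(270,284))+list(range(320,334))])
E
```

```text
rim pred left,right,bottom 274.8432103140362 322.7501487537322 367.6642598568212 seen 274.3 322.7 369.3
pocket pred 275.07783397467375 324.46757397597275 363.84798529260786 400.345632934681
col 301 [(360, np.int64(130)), (361, np.int64(130)), (362, np.int64(129)), (363, np.int64(128)), (364, np.int64(123)), (365, np.int64(111)), (366, np.int64(95)), (367, np.int64(85)), (368, np.int64(83)), (369, np.int64(91)), (370, np.int64(108)), (371, np.int64(123)), (372, np.int64(128)), (373, np.int64(129)), (374, np.int64(130)), (375, np.int64(130)), (376, np.int64(130)), (377, np.int64(130)), (378, np.int64(130)), (379, np.int64(130)), (380, np.int64(130)), (381, np.int64(130)), (382, np.int64(130)), (383, np.int64(130)), (384, np.int64(130)), (385, np.int64(130)), (386, np.int64(129)), (387, np.int64(129)), (388, np.int64(129)), (389, np.int64(129)), (390, np.int64(130)), (391, np.int64(130)), (392, np.int64(129)), (393, np.int64(129)), (394, np.int64(129)), (395, np.int64(129)), (396, np.int64(129)), (397, np.int64(130)), (398, np.int64(130)), (399, np.int64(129)), (400, np.int64(129)), (40
[... 161 characters left out ...]
nt64(129)), (409, np.int64(129)), (410, np.int64(130)), (411, np.int64(130))]
row 384 [(270, np.int64(130)), (271, np.int64(130)), (272, np.int64(129)), (273, np.int64(129)), (274, np.int64(126)), (275, np.int64(116)), (276, np.int64(98)), (277, np.int64(90)), (278, np.int64(103)), (279, np.int64(120)), (280, np.int64(128)), (281, np.int64(129)), (282, np.int64(129)), (283, np.int64(129)), (320, np.int64(129)), (321, np.int64(129)), (322, np.int64(129)), (323, np.int64(127)), (324, np.int64(120)), (325, np.int64(113)), (326, np.int64(118)), (327, np.int64(126)), (328, np.int64(129)), (329, np.int64(130)), (330, np.int64(130)), (331, np.int64(130)), (332, np.int64(130)), (333, np.int64(130))]
```

The cap sits over the pocket. Side-view residuals give a 1.3 mm correction in x, then descend.

{"method": "drive_tool", "body": {"deltas": [{"gripper": 255, "offset": [-0.0013, 0.0003, 0.02], "angular": [0, 0, 0]}, {"gripper": 255, "offset": [-0.0013, 0.0003, 0.04], "angular": [0, 0, 0]}, {"gripper": 255, "offset": [-0.0013, 0.0003, 0.056], "angular": [0, 0, 0]}, {"gripper": 255, "offset": [-0.0013, 0.0003, 0.059], "angular": [0, 0, 0]}, {"gripper": 255, "offset": [-0.0013, 0.0003, 0.062], "angular": [0, 0, 0]}]}}

```text
t: 5.2
eef_pos: [0.4809, -0.2245, 0.1267]
tool_rot: [0.001, 0.131, 0.991, -0.0]
contact_force: [0.6, -0.2, -0.7]
gripper_width: 0.513
grasp_force: 41.0
```

{"method": "drive_tool", "body": {"deltas": [{"gripper": 255, "offset": [0, 0, 0.002], "angular": [0, 0, 0]}, {"gripper": 255, "offset": [0, 0, 0.004], "angular": [0, 0, 0]}, {"gripper": 255, "offset": [0, 0, 0.006], "angular": [0, 0, 0]}, {"gripper": 255, "offset": [0, 0, 0.008], "angular": [0, 0, 0]}, {"gripper": 255, "offset": [0, 0, 0.008], "angular": [0, 0, 0]}]}}

```text
t: 5.7
eef_pos: [0.4803, -0.2242, 0.1178]
tool_rot: [-0.0, 0.131, 0.991, 0.0]
contact_force: [0.2, -0.1, -0.5]
gripper_width: 0.507
grasp_force: 41.0
```

{"method": "drive_tool", "body": {"deltas": [{"gripper": 255, "offset": [0, 0, 0.001], "angular": [0, 0, 0]}, {"gripper": 255, "offset": [0, 0, 0.002], "angular": [0, 0, 0]}]}}

```text
t: 5.9
eef_pos: [0.4803, -0.2244, 0.1174]
tool_rot: [0.0, 0.131, 0.991, 0.001]
contact_force: [-8.0, 5.1, 30.4]
gripper_width: 0.505
grasp_force: 43.6
```

Contact with the floor; back off 1 mm and release.

{"method": "drive_tool", "body": {"deltas": [{"gripper": 255, "offset": [0, 0, -0.001], "angular": [0, 0, 0]}, {"gripper": 0, "offset": [0, 0, -0.001], "angular": [0, 0, 0]}, {"gripper": 0, "offset": [0, 0, -0.001], "angular": [0, 0, 0]}, {"gripper": 0, "offset": [0, 0, -0.001], "angular": [0, 0, 0]}, {"gripper": 0, "offset": [0, 0, -0.001], "angular": [0, 0, 0]}]}}

```text
t: 6.4
eef_pos: [0.4803, -0.2242, 0.1167]
tool_rot: [-0.0, 0.131, 0.991, -0.0]
contact_force: [-0.6, 0.1, 0.2]
gripper_width: 0.999
grasp_force: 0.0
```

{"method": "drive_tool", "body": {"deltas": [{"gripper": 0, "offset": [0, 0, 0], "angular": [0, 0, 0]}, {"gripper": 0, "offset": [0, 0, -0.02], "angular": [0, 0, 0]}, {"gripper": 0, "offset": [0, 0, -0.06], "angular": [0, 0, 0]}, {"gripper": 0, "offset": [0, 0, -0.1], "angular": [0, 0, 0]}, {"gripper": 0, "offset": [0, 0, -0.15], "angular": [0, 0, 0]}]}}

```text
t: 6.9
eef_pos: [0.4794, -0.2239, 0.2673]
tool_rot: [-0.001, 0.131, 0.991, 0.0]
contact_force: [1.2, -0.0, 0.1]
gripper_width: 1.0
grasp_force: 0.0
```

```bash
python3 - <<'E'
from h import *
s=optics.read_camera('side');cv2.imwrite('pics/s3.png',s)
t=cv2.imread('pics/t2.png')
# cap check: skirt edges side, turret top
m=np.zeros((480,640),bool);m[300:410,255:350]=(s.max(2)<60)[300:410,255:350]
for y in range(318,400,8):
    r=np.flatnonzero(m[y]);print(y,(r.min(),r.max()) if len(r) else None,end=' ')
P=np.array([.4808,-.2242,.008]);th=np.linspace(0,6.283,200)
for h,r in((0,.034),(.032,.034),(.07,.022)):
    pr=np.array([proj('side',P+[r*np.cos(a),r*np.sin(a),h]) for a in th]);print('\npred',h,pr.min(0).round(1),pr.max(0).round(1))
# tab: white mask in top
a=t[262:300,222:256].astype(int);b=(a.min(2)>232).astype(np.uint8);c=big(b)+[222,262]
W=np.array([plane('top',p[0],.169)[:2] for p in c]).astype(np.float32);print('tab rect z.169',cv2.minAreaRect(W),'max',a.max())
# flange outline: circle in top
print('expected tube axis px at .135',proj('top',np.array([.4905,.1688,.135])),'side',proj('side',np.array([.4905,.1688,.169])))
V=np.hstack([cv2.resize(s[300:420,250:350],(390,468),interpolation=cv2.INTER_CUBIC),cv2.resize(s[165:265,225:310],(398,468),interpolation=cv2.INTER_CUBIC)])
cv2.imwrite('pics/c3.png',V);o=bot.get_obs();print(o['t'],o['eef_pos'],o['q'].round(2))
E
```

```text
318 None 326 None 334 None 342 None 350 (np.int64(285), np.int64(314)) 358 (np.int64(285), np.int64(315)) 366 (np.int64(279), np.int64(320)) 374 (np.int64(277), np.int64(323)) 382 (np.int64(277), np.int64(323)) 390 (np.int64(278), np.int64(322)) 398 (np.int64(286), np.int64(314)) 
pred 0 [277.6 369.8] [323.3 403.9]

pred 0.032 [276.8 354.3] [323.4 388. ]

pred 0.07 [284.2 340.6] [315.2 362. ]
tab rect z.169 ((0.4903174042701721, 0.1695176064968109), (0.011893645860254765, 0.028617609292268753), 48.46906280517578) max 248
expected tube axis px at .135 [237.89847653 282.97971198] side [263.38835324 178.01576834]
6.95 [ 0.48270515 -0.22632998  0.27563776] [-0.13  0.3   0.56  1.96 -0.2   0.93  1.83]
```

View pics/c3.png

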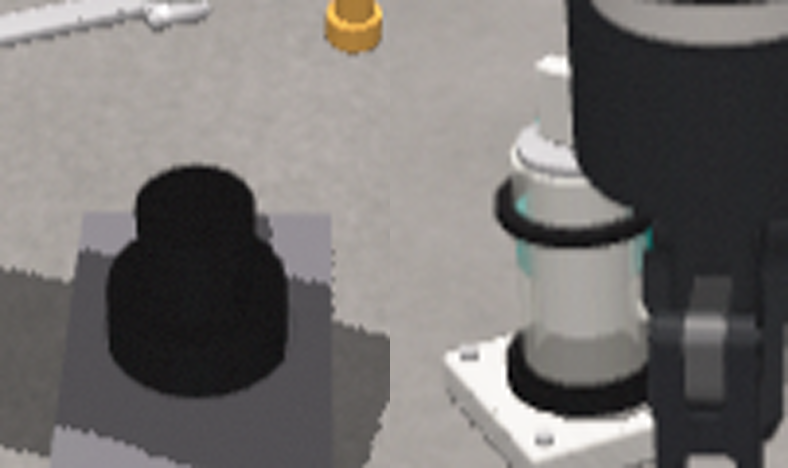

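The cap is level in the pocket (edges match the prediction). The tab is at (0.4903, 0.1695), thin axis about 48.5°, so the tool turns +26.5° on the way back.

{"method": "drive_tool", "body": {"deltas": [{"gripper": 0, "offset": [0.009, 0.038, -0.02], "angular": [0, 0, 0]}, {"gripper": 0, "offset": [0.018, 0.076, -0.03], "angular": [0, 0, 0]}, {"gripper": 0, "offset": [0.027, 0.115, -0.03], "angular": [0, 0, 0]}, {"gripper": 0, "offset": [0.036, 0.153, -0.03], "angular": [0, 0, 0]}, {"gripper": 0, "offset": [0.046, 0.192, -0.03], "angular": [0, 0, 0]}]}}

```text
t: 7.45
eef_pos: [0.4854, -0.0255, 0.2971]
tool_rot: [0.0, 0.131, 0.991, 0.0]
contact_force: [-0.1, 0.0, 0.1]
gripper_width: 0.994
grasp_force: 0.0
```

{"method": "drive_tool", "body": {"deltas": [{"gripper": 0, "offset": [0.009, 0.038, 0], "angular": [0, 0, 0.12]}, {"gripper": 0, "offset": [0.018, 0.076, 0], "angular": [0, 0, 0.24]}, {"gripper": 0, "offset": [0.027, 0.115, 0], "angular": [0, 0, 0.36]}, {"gripper": 0, "offset": [0.036, 0.153, 0], "angular": [0, 0, 0.48]}, {"gripper": 0, "offset": [0.0457, 0.1908, 0], "angular": [0, 0, 0.589]}]}}

```text
t: 7.95
eef_pos: [0.4906, 0.1708, 0.2969]
tool_rot: [0.0, 0.356, 0.934, 0.0]
contact_force: [0.7, -1.1, 0.2]
gripper_width: 0.998
grasp_force: 0.0
```

{"method": "drive_tool", "body": {"deltas": [{"gripper": 0, "offset": [0, 0, 0], "angular": [0, 0, 0]}, {"gripper": 0, "offset": [0, 0, 0], "angular": [0, 0, 0]}, {"gripper": 0, "offset": [0, 0, 0], "angular": [0, 0, 0]}]}}

```text
t: 8.25
eef_pos: [0.4908, 0.1679, 0.2968]
tool_rot: [-0.0, 0.355, 0.935, -0.0]
contact_force: [-0.1, -0.9, -0.0]
gripper_width: 1.0
grasp_force: 0.0
```

```bash
python3 - <<'E'
from h import *
s=optics.read_camera('side');cv2.imwrite('pics/s4.png',s)
cv2.imwrite('pics/c4.png',cv2.resize(s[110:250,210:320],(440,560),interpolation=cv2.INTER_CUBIC))
o=bot.get_obs();m=R.from_quat(o['tool_rot'],scalar_first=True).as_matrix();print(o['t'],o['eef_pos'],o['q'].round(2),m.round(3),(m.T@(np.array([.4903,.1695,.212])-o['eef_pos'])).round(4),np.degrees(np.arctan2(m[1,1],m[0,1])))
E
```

```text
8.3 [0.49090089 0.16761118 0.29683991] [-0.8   0.23  0.41  1.96 -0.11  0.97  0.51] [[-0.748  0.664 -0.   ]
 [ 0.664  0.748 -0.   ]
 [-0.    -0.    -1.   ]] [0.0017 0.001  0.0848] 48.38455791556462
```

View pics/c4.png

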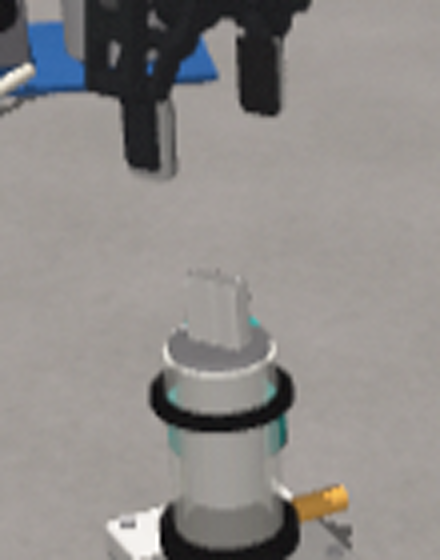

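The open fingers straddle the exposed tab, aligned across its thin axis. Descend 85 mm and close.

{"method": "drive_tool", "body": {"deltas": [{"gripper": 0, "offset": [0.001, 0.001, 0.03], "angular": [0, 0, 0]}, {"gripper": 0, "offset": [0.001, 0.001, 0.06], "angular": [0, 0, 0]}, {"gripper": 0, "offset": [0.001, 0.001, 0.085], "angular": [0, 0, 0]}, {"gripper": 255, "offset": [0.001, 0.001, 0.085], "angular": [0, 0, 0]}, {"gripper": 255, "offset": [0.001, 0.001, 0.085], "angular": [0, 0, 0]}], "grip_force": 60}}

```text
t: 8.8
eef_pos: [0.4911, 0.1696, 0.2123]
tool_rot: [-0.0, 0.355, 0.935, -0.0]
contact_force: [0.1, 0.7, 0.4]
gripper_width: 0.692
grasp_force: 0.0
```

{"method": "drive_tool", "body": {"deltas": [{"gripper": 255, "offset": [0, 0, 0], "angular": [0, 0, 0]}, {"gripper": 255, "offset": [0, 0, 0], "angular": [0, 0, 0]}, {"gripper": 255, "offset": [0, 0, 0], "angular": [0, 0, 0]}, {"gripper": 255, "offset": [0, 0, 0], "angular": [0, 0, 0]}, {"gripper": 255, "offset": [0, 0, 0], "angular": [0, 0, 0]}]}}

```text
t: 9.3
eef_pos: [0.491, 0.1705, 0.213]
tool_rot: [0.0, 0.354, 0.935, 0.0]
contact_force: [-1.8, -1.7, 6.2]
gripper_width: 0.126
grasp_force: 58.9
```

{"method": "drive_tool", "body": {"deltas": [{"gripper": 255, "offset": [0, 0, -0.01], "angular": [0, 0, 0]}, {"gripper": 255, "offset": [0, 0, -0.03], "angular": [0, 0, 0]}, {"gripper": 255, "offset": [0, 0, -0.055], "angular": [0, 0, 0]}, {"gripper": 255, "offset": [0, 0, -0.08], "angular": [0, 0, 0]}, {"gripper": 255, "offset": [0, 0, -0.105], "angular": [0, 0, 0]}], "grip_force": 90}}

```text
t: 9.8
eef_pos: [0.4905, 0.1705, 0.3184]
tool_rot: [0.0, 0.354, 0.935, 0.0]
contact_force: [0.2, -0.3, -2.3]
gripper_width: 0.123
grasp_force: 87.8
```

{"method": "drive_tool", "body": {"deltas": [{"gripper": 255, "offset": [0, 0, -0.02], "angular": [0, 0, 0]}, {"gripper": 255, "offset": [0, 0, -0.04], "angular": [0, 0, 0]}, {"gripper": 255, "offset": [0, 0, -0.04], "angular": [0, 0, 0]}]}}

```text
t: 10.1
eef_pos: [0.4918, 0.1709, 0.3599]
tool_rot: [0.002, 0.354, 0.935, 0.002]
contact_force: [0.3, 0.1, -2.8]
gripper_width: 0.122
grasp_force: 88.1
```

```bash
cat >goal.py <<'E'
from h import *
lens=np.array([.674,-.0738,.078])
hd=np.array([-.981,-.194,0]);hd/=np.linalg.norm(hd)
zl=.5*hd+np.array([0,0,.8660])
def go():
    o=bot.get_obs();p=np.array(o['eef_pos']);m=R.from_quat(o['tool_rot'],scalar_first=True).as_matrix()
    return o,p,m
E
python3 - <<'E'
from goal import *
o,p,m=go()
print(o['t'],p,o['q'].round(2),o['gripper_width'],o['grasp_force'])
z=m[:,2];ax=np.cross(z,-zl);ang=np.arcsin(np.linalg.norm(ax));ax/=np.linalg.norm(ax)
print('rot tool units',(m.T@ax*np.degrees(ang)/45).round(4))
off=.213-.050  # TCP above screen
T=lens+(.06+off)*zl;print('target TCP',T,'offset tool',(m.T@(T-p)).round(4),'flange',np.linalg.norm(T[:2]))
E
```

```text
10.1 [0.4918113  0.17094492 0.35993541] [-0.83  0.17  0.43  1.88 -0.08  1.11  0.48] 0.12223866042233628 88.06361675262451
rot tool units [-0.5235 -0.4018  0.    ]
target TCP [ 0.56461834 -0.09543103  0.271118  ] offset tool [-0.2309 -0.1517  0.0884] flange 0.5726263591725617
```

{"method": "drive_tool", "body": {"deltas": [{"gripper": 255, "offset": [-0.02, -0.018, 0], "angular": [0, 0, 0]}, {"gripper": 255, "offset": [-0.05, -0.044, 0], "angular": [0, 0, 0]}, {"gripper": 255, "offset": [-0.08, -0.07, 0], "angular": [0, 0, 0]}, {"gripper": 255, "offset": [-0.11, -0.096, 0], "angular": [0, 0, 0]}, {"gripper": 255, "offset": [-0.14, -0.122, 0], "angular": [0, 0, 0]}]}}

```text
t: 10.6
eef_pos: [0.5141, -0.015, 0.356]
tool_rot: [-0.001, 0.354, 0.935, -0.0]
contact_force: [-0.4, 0.4, -3.3]
gripper_width: 0.125
grasp_force: 87.9
```

{"method": "drive_tool", "body": {"deltas": [{"gripper": 255, "offset": [-0.015, -0.013, 0.004], "angular": [-0.09, -0.07, 0]}, {"gripper": 255, "offset": [-0.03, -0.027, 0.008], "angular": [-0.21, -0.16, 0]}, {"gripper": 255, "offset": [-0.045, -0.04, 0.012], "angular": [-0.33, -0.25, 0]}, {"gripper": 255, "offset": [-0.06, -0.053, 0.016], "angular": [-0.44, -0.335, 0]}, {"gripper": 255, "offset": [-0.067, -0.061, 0.02], "angular": [-0.5235, -0.4018, 0]}]}}

```text
t: 11.1
eef_pos: [0.5232, -0.1057, 0.3359]
tool_rot: [0.219, 0.344, 0.903, 0.135]
contact_force: [-0.4, 0.8, -2.9]
gripper_width: 0.124
grasp_force: 88.1
```

{"method": "drive_tool", "body": {"deltas": [{"gripper": 255, "offset": [0, 0, 0], "angular": [0, 0, 0]}, {"gripper": 255, "offset": [0, 0, 0], "angular": [0, 0, 0]}, {"gripper": 255, "offset": [0, 0, 0], "angular": [0, 0, 0]}]}}

```text
t: 11.4
eef_pos: [0.525, -0.1024, 0.337]
tool_rot: [0.217, 0.342, 0.904, 0.135]
contact_force: [-0.4, 0.6, -2.1]
gripper_width: 0.12
grasp_force: 88.2
```

```bash
python3 - <<'E'
from goal import *
s=optics.read_camera('side');t=optics.read_camera('top');cv2.imwrite('pics/s5.png',s);cv2.imwrite('pics/t5.png',t)
cv2.imwrite('pics/c5.png',np.hstack([cv2.resize(s[140:340,280:460],(405,450)),cv2.resize(t[130:330,260:440],(390,450))]))
o,p,m=go()
print(o['t'],p,o['q'].round(2),o['gripper_width'],o['grasp_force'])
z=m[:,2];print('angle off',np.degrees(np.arccos(-z@zl)))
ax=np.cross(z,-zl);print('rot tool units',(m.T@ax*np.degrees(1)/45).round(4))
T=lens+(.06+.163)*zl;print('offset tool',(m.T@(T-p)).round(4))
S=p+.163*z;print('screen px',proj('side',S),proj('top',S),'flange',proj('side',p+.078*z),proj('top',p+.078*z))
E
```

```text
11.5 [ 0.52521914 -0.10242334  0.3371453 ] [-0.42  0.03  0.6   2.16 -0.41  0.51  1.34] 0.12370944662809238 88.22791457176208
angle off 0.5121540597063773
rot tool units [-0.0067 -0.0036 -0.    ]
offset tool [-0.0018  0.0012  0.0772]
screen px [358.42337055 223.19610393] [373.43250379 219.20981102] flange [335.01325361 185.22119027] [383.82652649 239.23702369]
```

View pics/c5.png

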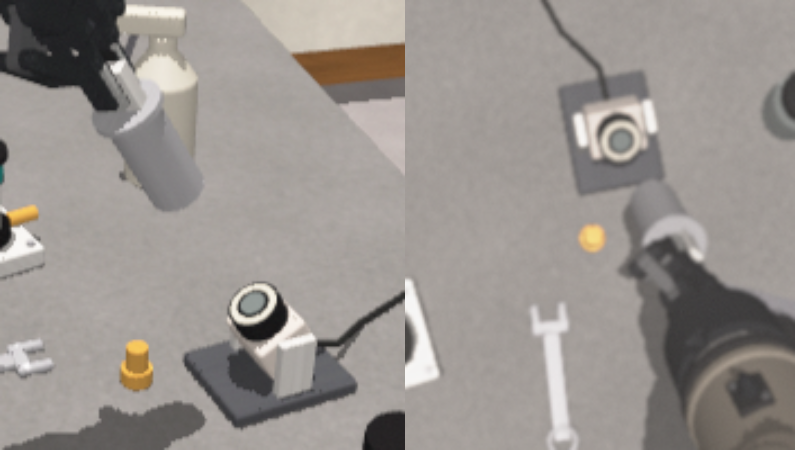

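The cartridge hangs in line with the camera axis (side screen about (358,224), as predicted), with the lens ahead along the tool axis. Advance 77 mm.

{"method": "drive_tool", "body": {"deltas": [{"gripper": 255, "offset": [-0.001, 0.001, 0.02], "angular": [0, 0, 0]}, {"gripper": 255, "offset": [-0.002, 0.001, 0.04], "angular": [0, 0, 0]}, {"gripper": 255, "offset": [-0.002, 0.001, 0.055], "angular": [0, 0, 0]}, {"gripper": 255, "offset": [-0.002, 0.001, 0.068], "angular": [0, 0, 0]}, {"gripper": 255, "offset": [-0.002, 0.001, 0.077], "angular": [0, 0, 0]}]}}

```text
t: 12.0
eef_pos: [0.5647, -0.0956, 0.2701]
tool_rot: [0.217, 0.342, 0.904, 0.135]
contact_force: [0.4, -0.2, -1.6]
gripper_width: 0.12
grasp_force: 88.1
```

{"method": "drive_tool", "body": {"deltas": [{"gripper": 255, "offset": [0, 0, 0], "angular": [0, 0, 0]}, {"gripper": 255, "offset": [0, 0, 0], "angular": [0, 0, 0]}, {"gripper": 255, "offset": [0, 0, 0], "angular": [0, 0, 0]}, {"gripper": 255, "offset": [0, 0, 0], "angular": [0, 0, 0]}, {"gripper": 255, "offset": [0, 0, 0], "angular": [0, 0, 0]}]}}

```text
t: 12.5
eef_pos: [0.5639, -0.0969, 0.2715]
tool_rot: [0.218, 0.342, 0.904, 0.135]
contact_force: [0.3, -0.4, -1.9]
gripper_width: 0.127
grasp_force: 88.1
```

```bash
python3 - <<'E'
from goal import *
s=optics.read_camera('side');t=optics.read_camera('top');cv2.imwrite('pics/s6.png',s);cv2.imwrite('pics/t6.png',t)
cv2.imwrite('pics/c6.png',np.hstack([cv2.resize(s[140:340,280:460],(405,450)),cv2.resize(t[130:330,260:440],(390,450))]))
o,p,m=go();z=m[:,2];print(o['t'],p,o['grasp_force'],np.abs(o['joint_vel']).max())
S=p+.163*z;d=S-np.array([.6738,-.0732,.078]);x=np.cross(hd,[0,0,1]);print('axial',d@zl,'lat',d@x,d@np.cross(zl,x),'angle',np.degrees(np.arccos(-z@zl)))
E
```

```text
12.6 [ 0.56380879 -0.0968953   0.27129971] 88.0681300163269 0.002758808201270078
axial 0.060652471682528304 lat -0.0021721572424191335 0.0015613367828403515 angle 0.47935808818864206
```

View pics/c6.png

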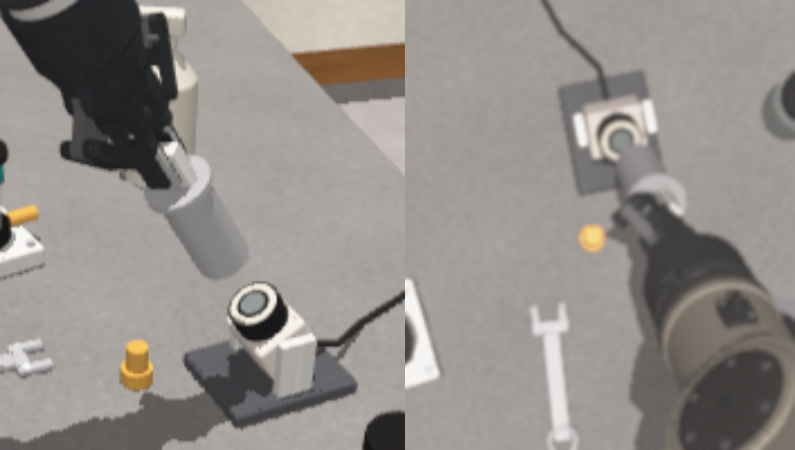

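The cartridge is in front of the lens on its axis, about 60 mm away, still and clear of everything. Handing in.

```bash
python3 -c "
from station import bot
print(bot.hand_in())"
```

```text
the job is handed in; nothing more can be done
None
```

Job handed in at about 12.6 s, verdict not reported: the cap lies rim down in the large pocket, and the cartridge is held still before the lens, by my estimate 60 mm away, within 3 mm of its axis and 0.5° of square.

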